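# Touch off a trimmer chassis and set its pin

## Robot

A 7-joint arm with a two-finger parallel gripper is mounted at the origin on the work surface. World frame = base frame: x ahead of the robot, y to its left, z up, the work surface at z = 0. Lengths are in m, angles in rad, forces in N, time in s.
With the tool pointing down it reaches from about 0.425 to 1.025 m from the base axis. Payload 3.6 kg.
Tool frame: the origin (TCP) lies midway between the tips of the shut fingers; the grasp point (between the pads) lies 19 mm behind it; z points along the fingers, y is the line along which they close (so a half turn about z gives the same grasp; the last joint's range is limited). The gripper opens to 85 mm and grips with 20 to 120 N. Pads are 22 mm wide; open, the fingers measure 114 mm over their backs; the gripper's body (76 mm by 85 mm) begins 54 mm behind the grasp point. The pads swing forward as they close: fully open they stand 13 mm farther back than shut.
Start: joints at [-1.312, 0.591, 0.048, 1.609, -0.033, 0.943, -0.034], TCP at [0.25, 0.681, 0.231] pointing down, gripper open.
Joint ranges: [-2.69, 2.69], [-0.47, 2.24], [-1.27, 1.36], [0.19, 2.51], [-1.53, 4.68], [0.08, 2.07], [-3.09, 3.09]. Speed limits (rad/s): [2.57, 2.57, 3.14, 3.14, 3.14, 3.14, 3.14].

## Interface

Orientations are given as a rotation vector (axis times angle).
In Python, from rig import * gives the robot as it stands.
- The arm moves only by the tool send_rows, never from a script. Its argument "motion" is a list that holds one entry, the list of rows, each a list of 7 numbers: the finger opening in mm, from 0 to 85.4, then the shift along the tool's x, y, z in units of 30 mm (1.0 is 30 mm), then the turn, a rotation vector about the tool's x, y, z in units of 5 degrees (1.0 is 5 degrees). A call has 1 to 12 rows; each row shifts and turns the commanded pose from where the row before left it, along the tool's axes as they then stand; what a row does not reach is not made up. A row lasts 1/12 s, in which the tool goes at most 41.7 mm and 7.16 degrees, less where a joint would pass 70% of its speed; a pose out of reach is approached as far as the arm can. A call is refused whole if a number of a shift passes 1 or a number of a turn 1, either way. A call with a gripper value outside its range is refused whole. The fingers move at their own pace and stop on an object; "squeeze" is the grip in N (left out, the last holds). Time passes only in rows, so rows that do not move let the fingers close. It gives the time, the measured TCP pose, the force, the opening and the grip force at its end, in the units of the state.
- get_state(): the state, without advancing time (a new reading comes with each control period).
- snapshot(name): name is "scene" or "top" or "wrist"; returns the picture (384x512x3 uint8, blue, green, red); there is no depth.
- camera_info(name): a dict with "K" (3x3 intrinsics, pixels), "dist" ([k1, k2, p1, p2, k3] as OpenCV has them; the pictures are not rectified), "extrinsics" (4x4, takes a point from world to camera coordinates). Camera axes: x right, y down, z forward; pixel columns grow to the right and rows downward; lengths in m; the calibration is good to about 2 mm. A picture is of the moment at which its call begins: read the wrist's pose just before it. camera_info takes no time and is no camera call; for the wrist camera it gives the pose at the moment of the call.
- close_job(): hands the job in; it is judged then, once.
The state is a dict: "t": time; "joints": joint angles; "joint_vel": joint speeds; "tau": joint torques, N m; "ee_pos": TCP position; "eef_rot": TCP orientation; "contact_force": force on the tool from outside, world axes, zero at the start; "ft_torque": the same for the moment, N m; "opening": finger opening in m; "finger_force": force on a finger pad.
Only numpy, scipy, OpenCV 4.12 (cv2) and the standard library are available. Lean on these libraries where they do the work, as an engineer would, in place of code of your own. Each camera call takes 0.05 s, during which the arm holds its last target. There are 200 camera calls.

## Task

The trimmer chassis has been clamped in the holder by eye, so nobody knows exactly where it sits: take the steel setting pin out of its stand and, with the pin held upright, gently touch off the chassis with the pin's shank at three points, resting against it for about half a second each time - the long side facing away from the clamp, first near the neck end, then near the bore end, and last the short plain end face by the bore. From these three touches find the bore, lower the pin gently into it until it is fully home, let go and leave it standing upright. Never press on the chassis or holder with more than 25 N and leave the other things on the bench where they are.

Things in the scene. Friction and masses are not known exactly. Their poses are not given: they have to be found in the camera images.
- holder: Fixed work holder: dark steel base plate 130 (x) x 170 (y) x 12 mm, grey pedestal and, on its -x side, a toe clamp (post at x -50, y 0; strap reaching to x -14, nut top 79 mm above the table). Carries the clamped trimmer chassis. Origin: centre of the base's underside, on the table; x points away from the clamp, y along the chassis towards its neck, z up.
- chassis_nominal (a point): Where the centre of the chassis's underside should be (35 mm above the table, holder x 0, y 0). Chassis: aluminium block 60 (x) x 130 (y) x 30 mm, flat upright sides, top 65 mm above the table. By-eye clamping: really up to 5 mm off in x and in y and turned up to 0.07 rad about this vertical; not measured. Held rigidly. Black round neck 26 mm thick sticks out of its +y end, 30 mm.
- bore_nominal (a point): Nominal centre of the bore's mouth in the chassis top: holder x 12, y -45, z 65 mm; the true one is up to 11 mm away. Blind bore 13.5 mm diameter, 22 mm deep, 1.5 mm chamfer; its axis is 18 mm from the long +x side and 20 mm from the plain -y end face. At y > -25 a cell and a motor lie half sunk, rising up to 11 mm above the chassis top.
- touch_neck (a point): First touch, nominal: on the long +x side near the neck, holder x 30, y 45, z 50 mm; touch by moving to -x. Anywhere with the pin at y 15 to 65 will do. At each touch hold the pin upright with its tip 25 to 58 mm above the table; 2 to 10 N is right.
- touch_bore (a point): Second touch, nominal: on the same long side near the bore, holder x 30, y -45, z 50 mm; touch by moving to -x. Anywhere with the pin at y -58 to -15 will do.
- touch_end (a point): Third touch, nominal: on the plain -y end face by the bore, holder x 8, y -65, z 50 mm; touch by moving to +y. Anywhere with the pin at x -20 to 22 will do.
- pin: Loose setting pin, 110 to 180 g: round steel shank 12 mm diameter, 50 mm long with a slightly chamfered tip, and above it a dark square head 20 x 20 mm, 32 mm high (z 50 to 82 mm above the tip). Origin: centre of the tip; z up along the pin; x and y square to the head's faces. Fully home in the bore its tip is 22 mm below the chassis top, 43 mm above the table.
- pin_tip (a point): Centre of the pin's tip (same point as the pin's origin).
- pin_head (a point): Centre of the pin's square head, 66 mm above the tip: the place to grip.
- stand: Fixed wooden block 60 x 60 x 30 mm with a 22 mm deep hole (13.5 mm diameter) in which the pin stands at the start, tip 8 mm above the table. Origin: centre of its underside.
- shell: Bystander: grey open plastic half shell 45 x 140 x 24 mm. Origin: centre of its underside.
- screwdriver: Bystander: screwdriver lying on the mat.
- motor: Bystander: small upright steel motor can, 26 mm diameter, 38 mm high with its shaft. Origin: centre of its underside.
- jar: Bystander: small closed jar, 44 mm diameter, 50 mm high. Origin: centre of its underside.
- tray: Bystander: white divided tray 100 x 140 x 20 mm. Origin: centre of its underside.
- cell_box: Bystander: white box 60 x 35 x 22 mm. Origin: centre of its underside.
Not all that is in view belongs to the job. There is more than one size of the pin; the job needs the largest.

How it is judged:
By the outcome, as a careful person would: the job done as asked, in the order asked, and still so for the second after the job is handed in, with the robot touching nothing.
It also fails if it takes over 69 s, if anything falls off the work surface, if the arm or the gripper's body presses on something with over 40 N, if the wrist force passes 120 N, or if a joint passes its speed limit or range.

## Working session

There is one attempt and no reset: what is moved stays moved. The work goes in short steps, Python scripts to look and compute and a tool call to move; the robot and the scene stay as the last step left them, time stands still between calls to the robot, and variables do not carry over. Pictures are saved under pics/ and viewed, at most 10 in all, crops included, and the job is handed in when it is done.

Besides the shell and the picture viewer there is one more tool, called as a command line: name --argument value ..., lists and objects as JSON in quotes. send_rows: Moves the arm, as the interface text tells. Its arguments: {"type":"object","properties":{"motion":{"type":"array","items":{"type":"array","items":{"type":"array","items":{"type":"number"}}}},"squeeze":{"type":"number"}},"required":["motion"]}

```bash
mkdir -p pics; ls
python3 - <<'E'
from rig import *
import cv2
for n in ("scene","top"):
    cv2.imwrite(f"pics/{n}0.png",snapshot(n))
    c=camera_info(n);print(n,c["K"],c["dist"],c["extrinsics"])
s=get_state();print(s)
E
```

```text
pics
scene [[355.50855379   0.         251.55574251]
 [  0.         355.50855379 189.41773998]
 [  0.           0.           1.        ]] [-0.01736863  0.          0.          0.          0.        ] [[ 0.04924557  0.99854533  0.0219566  -0.02659558]
 [ 0.5730148  -0.01024032 -0.81948104 -0.2552556 ]
 [-0.81806412  0.05293726 -0.57268555  1.32656478]
 [ 0.          0.          0.          1.        ]]
top [[354.43395915   0.         254.90687321]
 [  0.         354.43395915 189.40755688]
 [  0.           0.           1.        ]] [-0.08304604  0.          0.          0.          0.        ] [[-4.54989649e-03 -9.99989643e-01  1.11632429e-04 -5.95835934e-03]
 [-9.92358073e-01  4.50140781e-03 -1.23309337e-01  5.36518736e-01]
 [ 1.23307558e-01 -6.71824063e-04 -9.92368276e-01  1.12998259e+00]
 [ 0.00000000e+00  0.00000000e+00  0.00000000e+00  1.00000000e+00]]
{'t': 0.1, 'joints': array([-1.31248417,  0.59203416,  0.04829529,  1.60970484, -0.03332467,
        0.94270721, -0.03371867]), 'joint_vel': array([ 9.28132163e-05, -2.96251161e-03, -7.69457138e-04, -4.96732664e-03,
       -8.88245597e-04, -9.32112035e-04, -1.50597850e-03]), 'tau': array([ 4.86057266e-03, -5.49997795e+01,  1.55323774e+00, -1.98823625e+01,
        9.66997468e-03,  3.78607379e-03,  1.22888750e-05]), 'ee_pos': array([0.24955477, 0.67989289, 0.23024607]), 'eef_rot': array([-0.54964829, -3.09286098,  0.00318988]), 'contact_force': array([-0.07834951,  0.52535378, -0.26848656]), 'ft_torque': array([-0.01215982,  0.02597405, -0.03320023]), 'finger_force': 0.0, 'opening': 0.08501082136757464}
```

View pics/scene0.png

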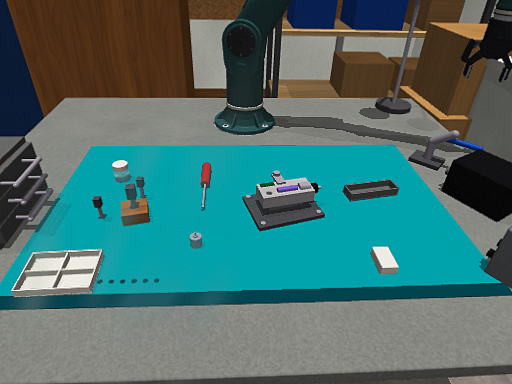

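View pics/top0.png

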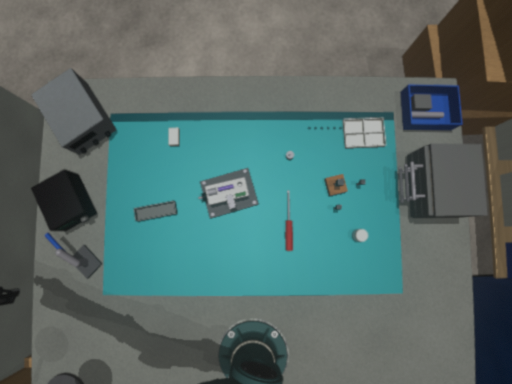

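Scene picture: the pin candidates are (130,192) in the wooden stand, (98,203) to its left and (140,183) behind it. In the top picture they are at (337,184), (361,183) and (337,208). The holder is at about (283,203) in the scene picture and (230,193) in the top picture. The pin in the stand looks largest and fits the description, so I'll check it in one close crop.

Run:
```python
import cv2,numpy as np
s=cv2.imread("pics/scene0.png");t=cv2.imread("pics/top0.png")
def c(i,x,y,w,h,W,H):return cv2.resize(i[y:y+h,x:x+w],(W,H),interpolation=cv2.INTER_CUBIC)
a=np.hstack([c(s,85,160,80,60,400,300),c(s,235,160,100,75,400,300)])
b=np.hstack([c(t,310,160,80,60,400,300),c(t,190,155,80,60,400,300)])
cv2.imwrite("pics/m1.png",np.vstack([a,b]))
```

```text
(no output)
```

View pics/m1.png

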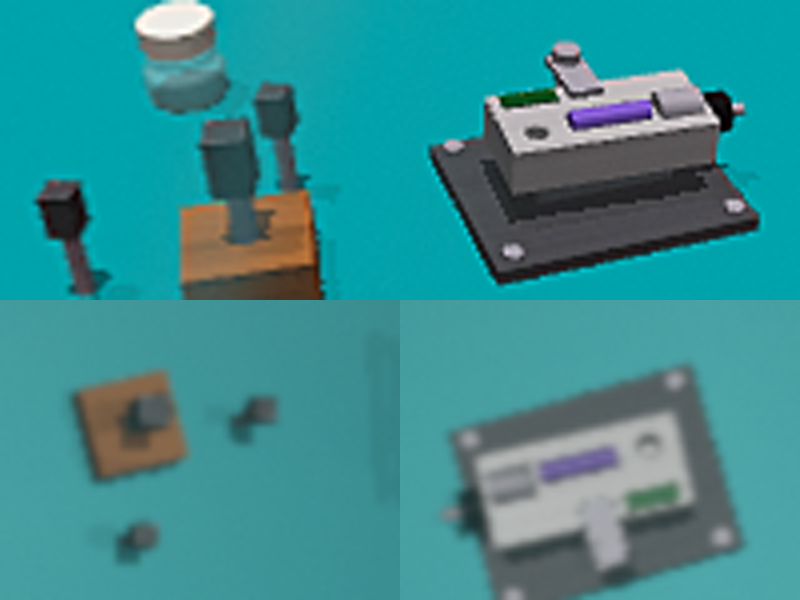

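The montage's upper left shows that the stand pin (226,160) is clearly the largest of the three. Its top-view head is at (152,410). In the holder, the bore is at (537,132) in the scene crop and (649,446) in the top crop, with the clamp on the far, robot side and the neck towards +y. Next I'll triangulate.

```bash
cat > h.py <<'E'
import numpy as np,cv2
from scipy.spatial.transform import Rotation as R
from rig import *
def ray(n,p,ci=None):
    c=ci or camera_info(n);E=np.array(c["extrinsics"])
    q=cv2.undistortPoints(np.array([[p]],float),np.array(c["K"]),np.array(c["dist"]))[0,0]
    d=E[:3,:3].T@np.array([q[0],q[1],1]);return -E[:3,:3].T@E[:3,3],d/np.linalg.norm(d)
def onz(n,p,z,ci=None):
    o,d=ray(n,p,ci);return o+d*(z-o[2])/d[2]
def tri(rays):
    A=sum(np.eye(3)-np.outer(d,d) for o,d in rays);b=sum((np.eye(3)-np.outer(d,d))@o for o,d in rays)
    x=np.linalg.solve(A,b);return x,[np.linalg.norm((np.eye(3)-np.outer(d,d))@(x-o)) for o,d in rays]
E
python3 - <<'E'
from h import *
np.set_printoptions(precision=4,suppress=True)
def mp(u,v):
    if v>=300: return "top",((310 if u<400 else 190)+((u%400)+.5)/5-.5,160-.5*0+(v-300+.5)/5-.5-(0 if u<400 else 5))
    f=5 if u<400 else 4
    return "scene",((85 if u<400 else 235)+((u%400)+.5)/f-.5,160+(v+.5)/f-.5)
def T(a,b):return tri([ray(*mp(*a)),ray(*mp(*b))])
print("head top",T((226,131),(153,409)))
print("bore",T((537,132),(649,446)))
print("screws",T((453,146),(676,380)),T((513,250),(468+0,438)) if 0 else "")
print("scr far -y",T((453,146),(722,536)));print("scr +x-y",T((513,250),(676,380)));print("scr +x+y",T((735,205),(468,438)))
print("chassis corners z65",[onz(*mp(*p),.065)[:2] for p in ((473,455),(672,412),(695,503),(500,549))])
print("stand corners z30",[onz(*mp(*p),.03)[:2] for p in ((75,388),(166,371),(188,458),(98,480))])
print("base corners z12",[onz(*mp(*p),.012)[:2] for p in ((449,432),(690,366),(745,545))])
print("screws z14",[onz(*mp(*p),.014)[:2] for p in ((468,438),(676,380),(722,536),(514,596))])
s=get_state();r=R.from_rotvec(s["eef_rot"]).as_matrix();print(r)
c=camera_info("wrist");E=np.array(c["extrinsics"]);print("cam in tool",r.T@(-E[:3,:3].T@E[:3,3]-s["ee_pos"]),r.T@E[:3,:3].T)
E
```

```text
head top (array([ 0.554 , -0.2785,  0.0892]), [np.float64(0.0015944504252827182), np.float64(0.0015944504252827763)])
bore (array([0.5509, 0.0402, 0.064 ]), [np.float64(0.001035866440213567), np.float64(0.0010358664402135786)])
screws (array([0.5898, 0.0054, 0.083 ]), [np.float64(0.01791993619702666), np.float64(0.01791993619702666)]) 
scr far -y (array([ 0.4972, -0.0064,  0.0153]), [np.float64(0.001228191618670331), np.float64(0.0012281916186703229)])
scr +x-y (array([0.6022, 0.024 , 0.0165]), [np.float64(0.0011382726668286568), np.float64(0.0011382726668286445)])
scr +x+y (array([0.5633, 0.1629, 0.0167]), [np.float64(0.0014758454009468217), np.float64(0.0014758454009468453)])
chassis corners z65 [array([0.5456, 0.1539]), array([0.5728, 0.0264]), array([0.514 , 0.0118]), array([0.4852, 0.1359])]
stand corners z30 [array([ 0.5766, -0.2397]), array([ 0.5879, -0.301 ]), array([ 0.5295, -0.3137]), array([ 0.5152, -0.2532])]
base corners z12 [array([0.5684, 0.1779]), array([0.6126, 0.0159]), array([ 0.4915, -0.0205])]
screws z14 [array([0.564 , 0.1647]), array([0.6027, 0.0253]), array([ 0.4974, -0.0052]), array([0.4581, 0.1328])]
[[-0.9388  0.3445 -0.0006]
 [ 0.3445  0.9388 -0.002 ]
 [-0.0001 -0.002  -1.    ]]
cam in tool [ 0.0757 -0.     -0.143 ] [[ 0.0001 -0.9555 -0.2951]
 [ 1.      0.0004 -0.0009]
 [ 0.001  -0.2951  0.9555]]
```

Checks: the head top comes out at z 0.089 (expected 0.090) and the bore at z 0.064 (expected 0.065). The holder origin is about (0.5306, 0.0794) with yaw 0.272 rad. The picture and the nominal bore agree to within a few mm. Moving over the stand.

send_rows --motion '[[[45, -0.5, -0.4, 0, 0, 0, 0], [45, -1, -0.75, 0, 0, 0, 0], [45, -1, -0.75, 0, 0, 0, 0], [45, -1, -0.75, 0, 0, 0, 0], [45, -1, -0.75, 0, 0, 0, 0], [45, -1, -0.75, 0, 0, 0, 0], [45, -1, -0.75, 0, 0, 0, 0], [45, -1, -0.75, 0, 0, 0, 0], [45, -1, -0.75, 0, 0, 0, 0], [45, -1, -0.75, 0, 0, 0, 0], [45, -1, -0.75, 0, 0, 0, 0], [45, -1, -0.75, 0, 0, 0, 0]]]'

```text
t: 1.1
ee_pos: [0.4847, 0.3162, 0.2311]
eef_rot: [-0.549, -3.093, 0.001]
contact_force: [0.0, 0.5, 0.5]
opening: 0.0448
finger_force: 0.0
```

send_rows --motion '[[[45, -0.5, -0.95, 0, 0, 0, 0], [45, -0.5, -0.95, 0, 0, 0, 0], [45, -0.5, -0.95, 0, 0, 0, 0], [45, -0.5, -0.95, 0, 0, 0, 0], [45, -0.5, -0.95, 0, 0, 0, 0], [45, -0.5, -0.95, 0, 0, 0, 0], [45, -0.5, -0.95, 0, 0, 0, 0], [45, -0.5, -0.95, 0, 0, 0, 0], [45, -0.5, -0.95, 0, 0, 0, 0], [45, -0.5, -0.95, 0, 0, 0, 0], [45, -0.5, -0.95, 0, 0, 0, 0], [45, -0.5, -0.95, 0, 0, 0, 0]]]'

```text
t: 2.1
ee_pos: [0.535, -0.0665, 0.2311]
eef_rot: [-0.549, -3.093, 0.0]
contact_force: [1.0, -0.4, -0.8]
opening: 0.0448
finger_force: 0.0
```

send_rows --motion '[[[45, -0.5, -0.95, 0, 0, 0, 0], [45, -0.5, -0.95, 0, 0, 0, 0], [45, -0.5, -0.95, 0, 0, 0, 0], [45, -0.5, -0.95, 0, 0, 0, 0], [45, -0.4, -0.95, 0, 0, 0, 0], [45, -0.3, -0.6, 0, 0, 0, 0], [45, 0, 0, 0, 0, 0, 1], [45, 0, 0, 0, 0, 0, 1], [45, 0, 0, 0, 0, 0, 1], [45, 0, 0, 0, 0, 0, 1], [45, 0, 0, 0, 0, 0, 1], [45, 0, 0, 0, 0, 0, 1]]]'

```text
t: 3.1
ee_pos: [0.5558, -0.2433, 0.2309]
eef_rot: [-1.337, -2.842, 0.0]
contact_force: [0.1, 0.4, 0.6]
opening: 0.0454
finger_force: 0.0
```

send_rows --motion '[[[45, 0, 0, 0, 0, 0, 1], [45, 0, 0, 0, 0, 0, 1], [45, 0, 0, 0, 0, 0, 1], [45, 0, 0, 0, 0, 0, 1], [45, 0, 0, 0, 0, 0, 1], [45, 0, 0, 0, 0, 0, 0.7], [45, 0, 0, 0, 0, 0, 0], [45, 0, 0, 0, 0, 0, 0]]]'

```text
t: 3.77
ee_pos: [0.556, -0.2432, 0.2309]
eef_rot: [-1.988, -2.431, 0.001]
contact_force: [-0.1, 0.1, -0.0]
opening: 0.0451
finger_force: 0.0
```

Run:
```python
from h import *
s=get_state();print(s["t"],s["ee_pos"],s["eef_rot"],s["joints"],s["opening"])
c=camera_info("wrist");i=snapshot("wrist");cv2.imwrite("pics/w1.png",i);import pickle;pickle.dump(c,open("w1.pkl","wb"))
```

```text
3.7667 [ 0.55595755 -0.24322949  0.23093755] [-1.98826875e+00 -2.43143054e+00  6.57697149e-04] [ 0.01436046  0.47630909  0.45287669  1.89764674 -0.27515665  0.829525
  0.81092494] 0.045053100836704635
```

View pics/w1.png

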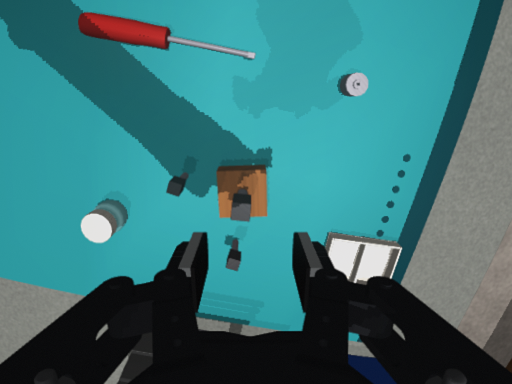

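The wrist picture shows the stand at (243,190) with the pin head at (241,207). The small pins are at (178,185) and (234,258). I'll crop the head to get its yaw.

Run:
```python
import cv2
i=cv2.imread("pics/w1.png")[155:230,205:280];cv2.imwrite("pics/w1c.png",cv2.resize(i,(600,600),interpolation=cv2.INTER_CUBIC))
```

```text
(no output)
```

View pics/w1c.png

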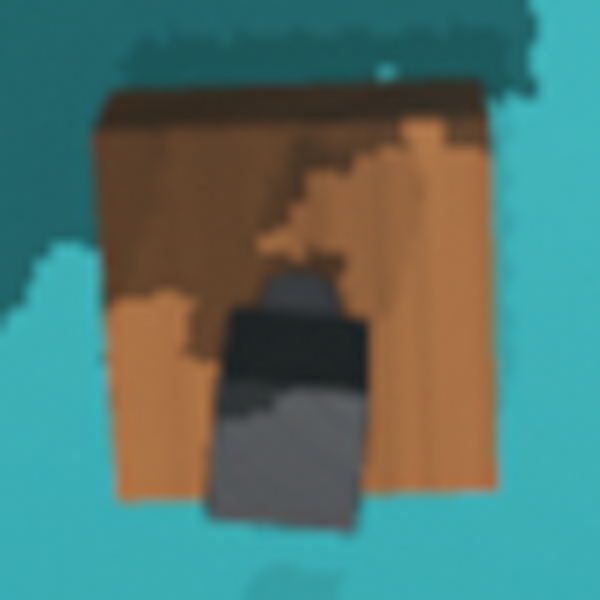

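The head's top face has crop corners (222,380), (368,390), (355,530) and (208,518). It is turned a few degrees against the stand, whose front edge runs from (118,500) to (497,490).

Run:
```python
from h import *
import pickle
np.set_printoptions(precision=4,suppress=True)
c=pickle.load(open("w1.pkl","rb"))
f=lambda p:(205+(p[0]+.5)/8-.5,155+(p[1]+.5)/8-.5)
P=[(222,380),(368,390),(355,530),(208,518)]
H=np.array([onz("w",f(p),.09,c) for p in P]);print(H[:,:2],H.mean(0))
for k in range(4):
    d=H[(k+1)%4]-H[k];print(np.linalg.norm(d),np.degrees(np.arctan2(d[1],d[0]))%90)
m=f(np.mean(P,0))
t=onz("top",(340.2,181.4),.09);print("top at z90",t)
def mp(u,v):
    return ("scene",(85+(u+.5)/5-.5,160+(v+.5)/5-.5))
print(tri([ray("w",m,c),ray(*mp(226,131))]))
print(tri([ray("w",m,c),ray(*mp(226,131)),ray("top",(340.2,181.4))]))
S=np.array([onz("w",f(p),.03,c) for p in [(118,500),(497,490)]]);print("stand front edge",S)
s=get_state();r=R.from_rotvec(s["eef_rot"]).as_matrix()
print(np.degrees(np.arctan2(r[1,0],r[0,0])))
```

```text
[[ 0.5428 -0.2717]
 [ 0.5613 -0.2693]
 [ 0.5635 -0.2887]
 [ 0.5444 -0.2908]] [ 0.553  -0.2801  0.09  ]
0.018694519051955676 7.3417514285339776
0.01945761064282017 6.501564489391342
0.01920840690605309 6.473257804316745
0.01918093278012838 4.960336162145566
top at z90 [ 0.5536 -0.2767  0.09  ]
(array([ 0.553 , -0.2805,  0.0888]), [np.float64(3.513742264837115e-05), np.float64(3.513742264848964e-05)])
(array([ 0.5535, -0.2791,  0.0892]), [np.float64(0.0012619791189013806), np.float64(0.0010978488789043703), np.float64(0.0021918593946989593)])
stand front edge [[ 0.5308 -0.3164  0.03  ]
 [ 0.5888 -0.3028  0.03  ]]
101.44573768289197
```

send_rows --motion '[[[45, 0, 0, 0, 0, 0, 1], [45, -0.6, -0.12, 0, 0, 0, 0], [45, -0.6, -0.12, 0, 0, 0, 0], [45, 0, 0, 0.6, 0, 0, 0], [45, 0, 0, 0.8, 0, 0, 0], [45, 0, 0, 0.8, 0, 0, 0], [45, 0, 0, 0.8, 0, 0, 0], [45, 0, 0, 0.8, 0, 0, 0], [45, 0, 0, 0, 0, 0, 0], [45, 0, 0, 0, 0, 0, 0]]]'

```text
t: 4.65
ee_pos: [0.5521, -0.2798, 0.1164]
eef_rot: [-2.093, -2.339, 0.001]
contact_force: [0.2, -0.8, -0.0]
opening: 0.0452
finger_force: 0.0
```

send_rows --motion '[[[45, 0, 0, 0.5, 0, 0, 0], [45, 0, 0, 0.5, 0, 0, 0], [45, 0, 0, 0.5, 0, 0, 0], [45, 0, 0, 0.35, 0, 0, 0], [45, 0, 0, 0.2, 0, 0, 0], [45, 0, 0, 0, 0, 0, 0], [45, 0, 0, 0, 0, 0, 0]]]'

```text
t: 5.23
ee_pos: [0.5535, -0.2805, 0.0565]
eef_rot: [2.094, 2.34, 0.001]
contact_force: [-1.4, 0.3, 0.2]
opening: 0.0453
finger_force: 0.0
```

Run:
```python
from h import *
s=get_state();print(s["t"],s["ee_pos"],s["contact_force"],s["ft_torque"],s["opening"])
r=R.from_rotvec(s["eef_rot"]).as_matrix();print(r)
cv2.imwrite("pics/w2.png",snapshot("wrist"))
```

```text
5.2333 [ 0.55348413 -0.28045637  0.05653867] [-1.41364728  0.26940619  0.24844687] [ 0.01088398  0.02407122 -0.03415946] 0.04534383185218333
[[-1.10611683e-01  9.93863184e-01  1.01360711e-03]
 [ 9.93863540e-01  1.10612187e-01 -4.55610343e-04]
 [-5.64931645e-04  9.56991321e-04 -9.99999383e-01]]
```

View pics/w2.png

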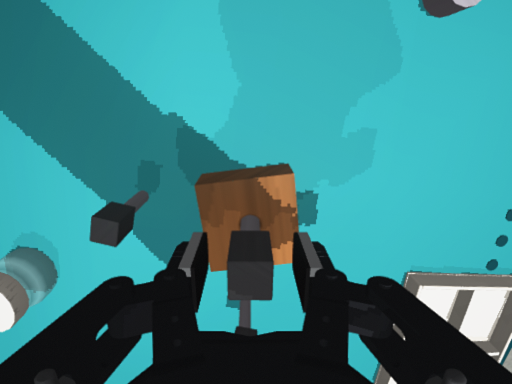

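The pin head at (250,262) stands squarely between the pads at (190,262) and (308,262). Closing the fingers.

send_rows --motion '[[[35, 0, 0, 0.05, 0, 0, 0], [30, 0, 0, 0, 0, 0, 0], [25, 0, 0, 0, 0, 0, 0], [22, 0, 0, 0, 0, 0, 0], [18, 0, 0, 0, 0, 0, 0], [15, 0, 0, 0, 0, 0, 0], [10, 0, 0, 0, 0, 0, 0], [10, 0, 0, 0, 0, 0, 0], [10, 0, 0, 0, 0, 0, 0], [10, 0, 0, 0, 0, 0, 0]]]' --squeeze 90

```text
t: 6.12
ee_pos: [0.5532, -0.2802, 0.0547]
eef_rot: [2.095, 2.341, 0.001]
contact_force: [-0.1, 0.2, 5.4]
opening: 0.0189
finger_force: 87.7
```

Run:
```python
from h import *
s=get_state();print(s["t"],s["ee_pos"],s["contact_force"],s["ft_torque"],s["opening"],s["finger_force"])
```

```text
6.1167 [ 0.55322918 -0.28020372  0.05472883] [-0.12005793  0.17912268  5.35275516] [ 0.18348315  0.16000112 -0.05316082] 0.018907169480785694 87.65921473503113
```

send_rows --motion '[[[10, 0, 0, -0.2, 0, 0, 0], [10, 0, 0, -0.3, 0, 0, 0], [10, 0, 0, -0.4, 0, 0, 0], [10, 0, 0, -0.5, 0, 0, 0], [10, 0, 0, -0.6, 0, 0, 0], [10, 0, 0, -0.6, 0, 0, 0], [10, 0, 0, -0.5, 0, 0, 0], [10, 0, 0, -0.3, 0, 0, 0], [10, 0, 0, 0, 0, 0, 0], [10, 0, 0, 0, 0, 0, 0]]]'

```text
t: 6.95
ee_pos: [0.5529, -0.28, 0.1568]
eef_rot: [2.095, 2.341, 0.001]
contact_force: [-0.0, 0.2, -2.8]
opening: 0.0191
finger_force: 88.1
```

Run:
```python
from h import *
s=get_state();print(s["t"],s["ee_pos"],s["contact_force"],s["ft_torque"],s["opening"],s["finger_force"])
cv2.imwrite("pics/w3.png",np.hstack([snapshot("wrist")[150:384,130:390],cv2.resize(snapshot("scene")[140:240,90:200],(257,234),interpolation=cv2.INTER_CUBIC)]))
```

```text
6.95 [ 0.55291081 -0.27999195  0.1567965 ] [-0.00746698  0.23272676 -2.82041605] [0.07551977 0.02550565 0.03934647] 0.019126378597835846 88.14968347549438
```

View pics/w3.png

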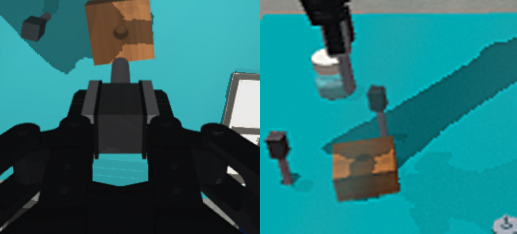

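The pin is clear of the stand and held straight at (120,75) in the left half. Moving to the first touch approach.

send_rows --motion '[[[10, 0.4, 0.1, 0, 0, 0, 0], [10, 0.8, 0.12, 0, 0, 0, 0], [10, 1, 0.14, 0, 0, 0, 0], [10, 1, 0.14, 0, 0, 0, 0], [10, 1, 0.14, 0, 0, 0, 0], [10, 1, 0.14, 0, 0, 0, 0], [10, 1, 0.14, 0, 0, 0, 0], [10, 1, 0.14, 0, 0, 0, 0], [10, 1, 0.14, 0, 0, 0, 0], [10, 1, 0.14, 0, 0, 0, 0], [10, 1, 0.14, 0, 0, 0, 0], [10, 1, 0.14, 0, 0, 0, 0]]]'

```text
t: 8.05
ee_pos: [0.5629, 0.0618, 0.1554]
eef_rot: [-2.093, -2.341, 0.002]
contact_force: [1.0, -0.5, -1.4]
opening: 0.0187
finger_force: 88.1
```

send_rows --motion '[[[10, 1, 0.14, 0, 0, 0, 0], [10, 0.8, 0.14, 0, 0, 0, 0], [10, 0.5, 0.1, 0, 0, 0, 0], [10, 0.2, 0, 0, 0, 0, 0], [10, 0, 0, 0, 0, 0, 0], [10, 0, 0, 0, 0, 0, 0]]]'

```text
t: 8.55
ee_pos: [0.5668, 0.1335, 0.1561]
eef_rot: [2.096, 2.339, -0.002]
contact_force: [-0.3, -0.7, -1.6]
opening: 0.0192
finger_force: 88.1
```

```bash
cat >> h.py <<'E'
O=np.array([.5306,.0794]);ph=.272;HX=np.array([np.cos(ph),np.sin(ph)]);HY=np.array([-HX[1],HX[0]])
def rep(tgt=None):
    s=get_state();r=R.from_rotvec(s["eef_rot"]).as_matrix();p=s["ee_pos"]
    print("t %.2f"%s["t"],"tcp",p.round(5),"holder",((p[:2]-O)@np.c_[HX,HY]*1e3).round(2),"F",s["contact_force"].round(2),"Fh",(s["contact_force"][:2]@np.c_[HX,HY]).round(2),"grip",round(s["opening"]*1e3,2),round(s["finger_force"],1),"tiltz",r[:,2].round(4),"tool HX,HY units/mm",(r[:2,:2].T@np.c_[HX,HY]/30).round(5).tolist())
    if tgt is not None:
        w=np.r_[O+HX*tgt[0]/1e3+HY*tgt[1]/1e3,tgt[2]/1e3];print("to",tgt,"units",(r.T@(w-p)/.03).round(3))
    return s
E
python3 -c "
from h import *
rep((48,45,92))"
```

```text
t 8.55 tcp [0.56676 0.13352 0.15606] holder [49.37 42.41] F [-0.32 -0.66 -1.56] Fh [-0.49 -0.55] grip 19.2 88.1 tiltz [-7.0e-04 -1.4e-03 -1.0e+00] tool HX,HY units/mm [[0.00539, 0.03289], [0.03289, -0.00539]]
to (48, 45, 92) units [ 0.081 -0.057  2.135]
```

send_rows --motion '[[[10, 0, 0, 0.3, 0, 0, 0], [10, 0, 0, 0.5, 0, 0, 0], [10, 0, 0, 0.5, 0, 0, 0], [10, 0, 0, 0.5, 0, 0, 0], [10, 0, 0, 0.3, 0, 0, 0], [10, 0, -0.03, 0, 0, 0, 0], [10, -0.01, -0.05, 0, 0, 0, 0], [10, -0.01, -0.05, 0, 0, 0, 0], [10, 0, 0, 0, 0, 0, 0], [10, 0, 0, 0, 0, 0, 0]]]'

```text
t: 9.38
ee_pos: [0.5638, 0.1339, 0.0941]
eef_rot: [2.095, 2.34, 0.002]
contact_force: [-0.1, -0.1, -0.9]
opening: 0.0192
finger_force: 88.2
```

```bash
python3 -c "
from h import *
rep((42,43,92));cv2.imwrite('pics/s4.png',cv2.resize(snapshot('scene')[130:235,230:370],(800,600),interpolation=cv2.INTER_CUBIC))"
```

```text
t 9.38 tcp [0.56384 0.13393 0.09412] holder [46.67 43.59] F [-0.13 -0.13 -0.92] Fh [-0.16 -0.1 ] grip 19.2 88.2 tiltz [ 1.5e-03  4.0e-04 -1.0e+00] tool HX,HY units/mm [[0.00536, 0.0329], [0.0329, -0.00536]]
to (42, 43, 92) units [-0.045 -0.15   0.071]
```

View pics/s4.png

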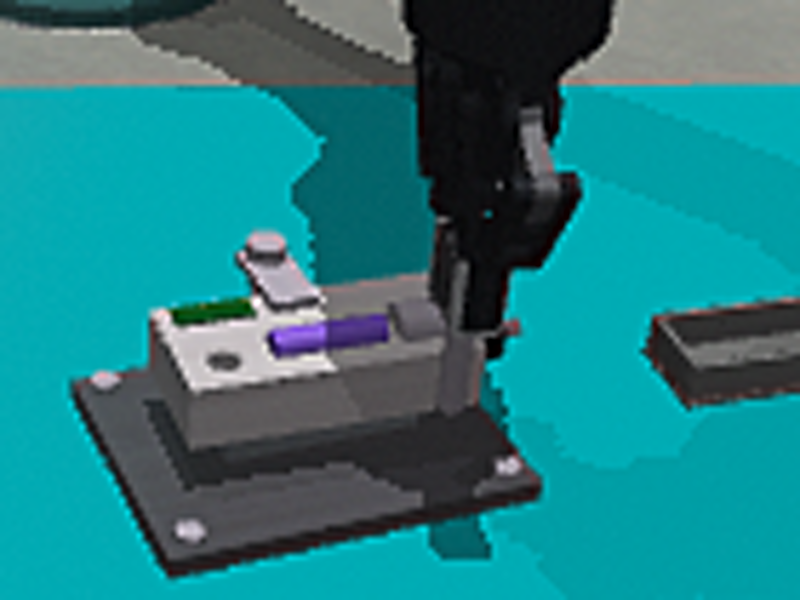

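The pin hangs upright at (460,370) in front of the long side, near the neck and short of it. Creeping in.

send_rows --motion '[[[10, -0.003, -0.016, 0, 0, 0, 0], [10, -0.003, -0.016, 0, 0, 0, 0], [10, -0.003, -0.016, 0, 0, 0, 0], [10, -0.003, -0.016, 0, 0, 0, 0], [10, -0.003, -0.016, 0, 0, 0, 0], [10, -0.003, -0.016, 0, 0, 0, 0], [10, -0.003, -0.016, 0, 0, 0, 0], [10, -0.003, -0.016, 0, 0, 0, 0], [10, 0, 0, 0, 0, 0, 0]]]'

```text
t: 10.18
ee_pos: [0.5595, 0.1328, 0.0933]
eef_rot: [-2.095, -2.341, 0.0]
contact_force: [-0.1, 0.1, -0.6]
opening: 0.0186
finger_force: 88.2
```

send_rows --motion '[[[10, -0.002, -0.01, 0, 0, 0, 0], [10, -0.002, -0.01, 0, 0, 0, 0], [10, -0.002, -0.01, 0, 0, 0, 0], [10, -0.002, -0.01, 0, 0, 0, 0], [10, -0.002, -0.01, 0, 0, 0, 0], [10, -0.002, -0.01, 0, 0, 0, 0], [10, 0, 0, 0, 0, 0, 0]]]'

```text
t: 10.77
ee_pos: [0.5578, 0.1322, 0.0933]
eef_rot: [-2.095, -2.341, 0.0]
contact_force: [0.3, -0.2, -2.2]
opening: 0.0189
finger_force: 88.2
```

send_rows --motion '[[[10, -0.002, -0.01, 0, 0, 0, 0], [10, -0.002, -0.01, 0, 0, 0, 0], [10, -0.002, -0.01, 0, 0, 0, 0], [10, 0, 0, 0, 0, 0, 0]]]'

```text
t: 11.1
ee_pos: [0.5569, 0.132, 0.0933]
eef_rot: [-2.095, -2.341, 0.0]
contact_force: [-0.5, -0.5, -1.0]
opening: 0.0187
finger_force: 88.2
```

send_rows --motion '[[[10, -0.002, -0.01, 0, 0, 0, 0], [10, -0.002, -0.01, 0, 0, 0, 0], [10, 0, 0, 0, 0, 0, 0]]]'

```text
t: 11.35
ee_pos: [0.5564, 0.1318, 0.0933]
eef_rot: [-2.095, -2.341, 0.0]
contact_force: [-0.1, -0.6, -1.8]
opening: 0.0188
finger_force: 88.2
```

send_rows --motion '[[[10, -0.002, -0.01, 0, 0, 0, 0], [10, -0.002, -0.01, 0, 0, 0, 0], [10, 0, 0, 0, 0, 0, 0]]]'

```text
t: 11.6
ee_pos: [0.5558, 0.1316, 0.0933]
eef_rot: [-2.095, -2.341, 0.0]
contact_force: [0.1, 0.4, -2.6]
opening: 0.019
finger_force: 88.2
```

send_rows --motion '[[[10, -0.002, -0.01, 0, 0, 0, 0], [10, -0.002, -0.01, 0, 0, 0, 0], [10, 0, 0, 0, 0, 0, 0]]]'

```text
t: 11.85
ee_pos: [0.5552, 0.1314, 0.0933]
eef_rot: [-2.095, -2.341, 0.0]
contact_force: [0.5, 0.3, -0.4]
opening: 0.0191
finger_force: 88.2
```

send_rows --motion '[[[10, -0.002, -0.01, 0, 0, 0, 0], [10, -0.002, -0.01, 0, 0, 0, 0], [10, 0, 0, 0, 0, 0, 0]]]'

```text
t: 12.1
ee_pos: [0.5548, 0.1313, 0.0934]
eef_rot: [2.095, 2.341, 0.0]
contact_force: [-0.2, -1.4, -1.6]
opening: 0.0188
finger_force: 88.2
```

send_rows --motion '[[[10, -0.002, -0.01, 0, 0, 0, 0], [10, 0, 0, 0, 0, 0, 0]]]'

```text
t: 12.27
ee_pos: [0.5548, 0.1313, 0.0934]
eef_rot: [2.095, 2.341, 0.001]
contact_force: [1.3, -0.3, -1.7]
opening: 0.0189
finger_force: 88.2
```

send_rows --motion '[[[10, -0.002, -0.01, 0, 0, 0, 0], [10, 0, 0, 0, 0, 0, 0]]]'

```text
t: 12.43
ee_pos: [0.5547, 0.1312, 0.0934]
eef_rot: [2.094, 2.34, 0.001]
contact_force: [0.6, 0.6, -2.1]
opening: 0.0189
finger_force: 88.2
```

send_rows --motion '[[[10, -0.002, -0.01, 0, 0, 0, 0], [10, -0.002, -0.01, 0, 0, 0, 0], [10, -0.002, -0.01, 0, 0, 0, 0], [10, 0, 0, 0, 0, 0, 0]]]'

```text
t: 12.77
ee_pos: [0.5545, 0.1312, 0.0936]
eef_rot: [2.094, 2.34, 0.003]
contact_force: [3.8, 1.7, -3.4]
opening: 0.0188
finger_force: 87.9
```

```bash
python3 -c "
from h import *
rep()"
```

```text
t 12.77 tcp [0.55446 0.13117 0.09355] holder [36.89 43.45] F [ 3.79  1.67 -3.42] Fh [4.1  0.59] grip 18.84 87.9 tiltz [ 2.6e-03  3.0e-04 -1.0e+00] tool HX,HY units/mm [[0.00535, 0.0329], [0.0329, -0.00535]]
```

send_rows --motion '[[[10, 0, 0, 0, 0, 0, 0], [10, 0, 0, 0, 0, 0, 0], [10, 0, 0, 0, 0, 0, 0], [10, 0, 0, 0, 0, 0, 0], [10, 0, 0, 0, 0, 0, 0], [10, 0, 0, 0, 0, 0, 0], [10, 0, 0, 0, 0, 0, 0], [10, 0, 0, 0, 0, 0, 0]]]'

```text
t: 13.43
ee_pos: [0.5544, 0.1311, 0.0936]
eef_rot: [2.094, 2.34, 0.003]
contact_force: [4.0, 1.1, -4.3]
opening: 0.0188
finger_force: 87.9
```

```bash
python3 -c "
from h import *
rep()"
```

```text
t 13.43 tcp [0.55436 0.13109 0.09358] holder [36.77 43.41] F [ 3.97  1.14 -4.28] Fh [4.13 0.03] grip 18.82 87.9 tiltz [ 2.3e-03  3.0e-04 -1.0e+00] tool HX,HY units/mm [[0.00535, 0.0329], [0.0329, -0.00535]]
```

send_rows --motion '[[[10, 0.02, 0.1, 0, 0, 0, 0], [10, 0.02, 0.13, 0, 0, 0, 0], [10, -0.2, 0.03, 0, 0, 0, 0], [10, -0.4, 0.06, 0, 0, 0, 0], [10, -0.5, 0.08, 0, 0, 0, 0], [10, -0.5, 0.08, 0, 0, 0, 0], [10, -0.5, 0.08, 0, 0, 0, 0], [10, -0.4, 0.07, 0, 0, 0, 0], [10, -0.2, 0.03, 0, 0, 0, 0], [10, -0.1, 0.01, 0, 0, 0, 0], [10, 0, 0, 0, 0, 0, 0], [10, 0, 0, 0, 0, 0, 0]]]'

```text
t: 14.43
ee_pos: [0.5819, 0.0513, 0.0932]
eef_rot: [-2.094, -2.341, 0.0]
contact_force: [-0.3, 0.1, -1.1]
opening: 0.0192
finger_force: 88.4
```

```bash
python3 -c "
from h import *
rep((37,-42,94))"
```

```text
t 14.43 tcp [0.58193 0.05134 0.09316] holder [ 41.91 -40.82] F [-0.31  0.11 -1.06] Fh [-0.27  0.19] grip 19.21 88.4 tiltz [-9.e-04  7.e-04 -1.e+00] tool HX,HY units/mm [[0.00533, 0.0329], [0.0329, -0.00533]]
to (37, -42, 94) units [-0.065 -0.155 -0.028]
```

send_rows --motion '[[[10, -0.002, -0.013, 0, 0, 0, 0], [10, -0.002, -0.013, 0, 0, 0, 0], [10, -0.002, -0.013, 0, 0, 0, 0], [10, -0.002, -0.013, 0, 0, 0, 0], [10, -0.002, -0.013, 0, 0, 0, 0], [10, -0.002, -0.013, 0, 0, 0, 0], [10, -0.002, -0.013, 0, 0, 0, 0], [10, -0.002, -0.013, 0, 0, 0, 0], [10, -0.002, -0.013, 0, 0, 0, 0], [10, -0.002, -0.013, 0, 0, 0, 0], [10, 0, 0, 0, 0, 0, 0]]]'

```text
t: 15.35
ee_pos: [0.5784, 0.0496, 0.0933]
eef_rot: [-2.095, -2.341, 0.0]
contact_force: [-0.6, 0.2, -0.8]
opening: 0.0193
finger_force: 88.4
```

send_rows --motion '[[[10, -0.002, -0.01, 0, 0, 0, 0], [10, -0.002, -0.01, 0, 0, 0, 0], [10, -0.002, -0.01, 0, 0, 0, 0], [10, -0.002, -0.01, 0, 0, 0, 0], [10, 0, 0, 0, 0, 0, 0]]]'

```text
t: 15.77
ee_pos: [0.5773, 0.0493, 0.0933]
eef_rot: [-2.095, -2.341, 0.0]
contact_force: [1.3, 0.1, -1.7]
opening: 0.0187
finger_force: 88.4
```

send_rows --motion '[[[10, -0.002, -0.01, 0, 0, 0, 0], [10, -0.002, -0.01, 0, 0, 0, 0], [10, -0.002, -0.01, 0, 0, 0, 0], [10, -0.002, -0.01, 0, 0, 0, 0], [10, 0, 0, 0, 0, 0, 0]]]'

```text
t: 16.18
ee_pos: [0.5761, 0.0489, 0.0933]
eef_rot: [2.095, 2.341, -0.0]
contact_force: [0.0, 0.4, -0.9]
opening: 0.0189
finger_force: 88.4
```

send_rows --motion '[[[10, -0.002, -0.01, 0, 0, 0, 0], [10, -0.002, -0.01, 0, 0, 0, 0], [10, -0.002, -0.01, 0, 0, 0, 0], [10, -0.002, -0.01, 0, 0, 0, 0], [10, 0, 0, 0, 0, 0, 0]]]'

```text
t: 16.6
ee_pos: [0.5749, 0.0485, 0.0933]
eef_rot: [-2.095, -2.341, 0.0]
contact_force: [-0.0, -0.2, -1.7]
opening: 0.0187
finger_force: 88.4
```

send_rows --motion '[[[10, -0.002, -0.01, 0, 0, 0, 0], [10, -0.002, -0.01, 0, 0, 0, 0], [10, -0.002, -0.01, 0, 0, 0, 0], [10, 0, 0, 0, 0, 0, 0]]]'

```text
t: 16.93
ee_pos: [0.5741, 0.0483, 0.0933]
eef_rot: [-2.095, -2.341, 0.0]
contact_force: [0.5, 0.9, -2.0]
opening: 0.0186
finger_force: 88.4
```

send_rows --motion '[[[10, -0.002, -0.01, 0, 0, 0, 0], [10, -0.002, -0.01, 0, 0, 0, 0], [10, -0.002, -0.01, 0, 0, 0, 0], [10, 0, 0, 0, 0, 0, 0]]]'

```text
t: 17.27
ee_pos: [0.574, 0.0482, 0.0935]
eef_rot: [2.094, 2.34, 0.002]
contact_force: [1.6, 0.3, -1.8]
opening: 0.0188
finger_force: 88.4
```

send_rows --motion '[[[10, -0.002, -0.01, 0, 0, 0, 0], [10, -0.002, -0.01, 0, 0, 0, 0], [10, -0.002, -0.01, 0, 0, 0, 0], [10, 0, 0, 0, 0, 0, 0]]]'

```text
t: 17.6
ee_pos: [0.5737, 0.0481, 0.0935]
eef_rot: [2.094, 2.34, 0.003]
contact_force: [3.6, 1.6, -3.6]
opening: 0.0191
finger_force: 88.0
```

Contact at about 4 N. I'll hold here.

send_rows --motion '[[[10, 0, 0, 0, 0, 0, 0], [10, 0, 0, 0, 0, 0, 0], [10, 0, 0, 0, 0, 0, 0], [10, 0, 0, 0, 0, 0, 0], [10, 0, 0, 0, 0, 0, 0], [10, 0, 0, 0, 0, 0, 0], [10, 0, 0, 0, 0, 0, 0], [10, 0, 0, 0, 0, 0, 0]]]'

```text
t: 18.27
ee_pos: [0.5736, 0.0481, 0.0936]
eef_rot: [2.094, 2.34, 0.003]
contact_force: [4.8, 1.9, -3.5]
opening: 0.0188
finger_force: 88.0
```

```bash
python3 -c "
from h import *
rep()"
```

```text
t 18.27 tcp [0.57364 0.04806 0.09357] holder [ 33.04 -41.75] F [ 4.76  1.94 -3.52] Fh [5.11 0.59] grip 18.78 88.0 tiltz [ 2.4e-03  2.0e-04 -1.0e+00] tool HX,HY units/mm [[0.00535, 0.0329], [0.0329, -0.00535]]
```

send_rows --motion '[[[10, 0.02, 0.12, 0, 0, 0, 0], [10, 0.04, 0.21, 0, 0, 0, 0], [10, -0.3, 0.05, 0, 0, 0, 0], [10, -0.35, 0.05, 0, 0, 0, 0], [10, -0.35, 0.06, 0, 0, 0, 0], [10, -0.3, 0.05, 0, 0, 0, 0], [10, -0.02, -0.1, 0, 0, 0, 0], [10, -0.04, -0.3, 0, 0, 0, 0], [10, -0.06, -0.4, 0, 0, 0, 0], [10, -0.05, -0.3, 0, 0, 0, 0], [10, 0, 0, 0, 0, 0, 0], [10, 0, 0, 0, 0, 0, 0]]]'

```text
t: 19.27
ee_pos: [0.5594, 0.004, 0.0933]
eef_rot: [-2.095, -2.34, 0.0]
contact_force: [0.9, 0.4, -1.5]
opening: 0.0187
finger_force: 88.6
```

```bash
python3 -c "
from h import *
rep((6,-74,93.5))"
```

```text
t 19.27 tcp [0.5594  0.00404 0.09333] holder [  7.49 -80.33] F [ 0.92  0.38 -1.48] Fh [0.99 0.12] grip 18.7 88.6 tiltz [-8.e-04  4.e-04 -1.e+00] tool HX,HY units/mm [[0.00535, 0.0329], [0.0329, -0.00535]]
to (6, -74, 93.5) units [ 0.2   -0.083 -0.005]
```

send_rows --motion '[[[10, 0.013, -0.002, 0, 0, 0, 0], [10, 0.013, -0.002, 0, 0, 0, 0], [10, 0.013, -0.002, 0, 0, 0, 0], [10, 0.013, -0.002, 0, 0, 0, 0], [10, 0.013, -0.002, 0, 0, 0, 0], [10, 0.013, -0.002, 0, 0, 0, 0], [10, 0.013, -0.002, 0, 0, 0, 0], [10, 0.013, -0.002, 0, 0, 0, 0], [10, 0.013, -0.002, 0, 0, 0, 0], [10, 0.013, -0.002, 0, 0, 0, 0], [10, 0.013, -0.002, 0, 0, 0, 0], [10, 0, 0, 0, 0, 0, 0]]]'

```text
t: 20.27
ee_pos: [0.5593, 0.0082, 0.0933]
eef_rot: [-2.095, -2.341, -0.0]
contact_force: [0.1, -0.1, -1.4]
opening: 0.0188
finger_force: 88.6
```

send_rows --motion '[[[10, 0.012, -0.002, 0, 0, 0, 0], [10, 0.012, -0.002, 0, 0, 0, 0], [10, 0.012, -0.002, 0, 0, 0, 0], [10, 0.012, -0.002, 0, 0, 0, 0], [10, 0, 0, 0, 0, 0, 0]]]'

```text
t: 20.68
ee_pos: [0.5589, 0.0096, 0.0933]
eef_rot: [-2.095, -2.341, -0.0]
contact_force: [-0.3, 0.1, -1.3]
opening: 0.0186
finger_force: 88.6
```

send_rows --motion '[[[10, 0.012, -0.002, 0, 0, 0, 0], [10, 0.012, -0.002, 0, 0, 0, 0], [10, 0.012, -0.002, 0, 0, 0, 0], [10, 0.012, -0.002, 0, 0, 0, 0], [10, 0, 0, 0, 0, 0, 0]]]'

```text
t: 21.1
ee_pos: [0.5585, 0.011, 0.0933]
eef_rot: [-2.095, -2.341, -0.0]
contact_force: [0.5, 0.4, -1.6]
opening: 0.0187
finger_force: 88.6
```

send_rows --motion '[[[10, 0.012, -0.002, 0, 0, 0, 0], [10, 0.012, -0.002, 0, 0, 0, 0], [10, 0.012, -0.002, 0, 0, 0, 0], [10, 0.012, -0.002, 0, 0, 0, 0], [10, 0, 0, 0, 0, 0, 0]]]'

```text
t: 21.52
ee_pos: [0.5581, 0.0124, 0.0933]
eef_rot: [-2.095, -2.341, -0.0]
contact_force: [-0.3, -0.2, -1.6]
opening: 0.0191
finger_force: 88.6
```

send_rows --motion '[[[10, 0.01, -0.002, 0, 0, 0, 0], [10, 0.01, -0.002, 0, 0, 0, 0], [10, 0.01, -0.002, 0, 0, 0, 0], [10, 0, 0, 0, 0, 0, 0]]]'

```text
t: 21.85
ee_pos: [0.5578, 0.0132, 0.0933]
eef_rot: [-2.095, -2.341, 0.0]
contact_force: [0.7, -0.7, -2.6]
opening: 0.0193
finger_force: 88.6
```

send_rows --motion '[[[10, 0.01, -0.002, 0, 0, 0, 0], [10, 0.01, -0.002, 0, 0, 0, 0], [10, 0.01, -0.002, 0, 0, 0, 0], [10, 0, 0, 0, 0, 0, 0]]]'

```text
t: 22.18
ee_pos: [0.5575, 0.0141, 0.0933]
eef_rot: [-2.095, -2.341, -0.0]
contact_force: [0.1, 0.5, -0.7]
opening: 0.0188
finger_force: 88.6
```

send_rows --motion '[[[10, 0.01, -0.002, 0, 0, 0, 0], [10, 0.01, -0.002, 0, 0, 0, 0], [10, 0, 0, 0, 0, 0, 0]]]'

```text
t: 22.43
ee_pos: [0.5573, 0.0147, 0.0933]
eef_rot: [-2.095, -2.341, -0.0]
contact_force: [-0.4, -0.4, -1.4]
opening: 0.0189
finger_force: 88.6
```

send_rows --motion '[[[10, 0.01, -0.002, 0, 0, 0, 0], [10, 0.01, -0.002, 0, 0, 0, 0], [10, 0, 0, 0, 0, 0, 0]]]'

```text
t: 22.68
ee_pos: [0.5573, 0.0149, 0.0933]
eef_rot: [2.095, 2.34, -0.0]
contact_force: [-0.1, -0.4, -1.8]
opening: 0.0188
finger_force: 88.6
```

Stalling, so the pin is in contact. A little more.

send_rows --motion '[[[10, 0.01, -0.002, 0, 0, 0, 0], [10, 0.01, -0.002, 0, 0, 0, 0], [10, 0, 0, 0, 0, 0, 0]]]'

```text
t: 22.93
ee_pos: [0.5572, 0.015, 0.0934]
eef_rot: [2.095, 2.34, -0.0]
contact_force: [-0.0, -2.0, -1.7]
opening: 0.019
finger_force: 88.5
```

send_rows --motion '[[[10, 0.01, -0.002, 0, 0, 0, 0], [10, 0.01, -0.002, 0, 0, 0, 0], [10, 0, 0, 0, 0, 0, 0]]]'

```text
t: 23.18
ee_pos: [0.5572, 0.0152, 0.0935]
eef_rot: [2.095, 2.339, -0.0]
contact_force: [-0.2, -4.0, -1.1]
opening: 0.0189
finger_force: 88.5
```

send_rows --motion '[[[10, 0, 0, 0, 0, 0, 0], [10, 0, 0, 0, 0, 0, 0], [10, 0, 0, 0, 0, 0, 0], [10, 0, 0, 0, 0, 0, 0], [10, 0, 0, 0, 0, 0, 0], [10, 0, 0, 0, 0, 0, 0], [10, 0, 0, 0, 0, 0, 0], [10, 0, 0, 0, 0, 0, 0]]]'

```text
t: 23.85
ee_pos: [0.5571, 0.0153, 0.0935]
eef_rot: [2.095, 2.339, -0.0]
contact_force: [1.1, -4.9, -1.2]
opening: 0.019
finger_force: 88.5
```

Run:
```python
from h import *
s=rep()
a=np.array([.55436,.13109]);b=np.array([.57364,.04806]);c=s["ee_pos"][:2]
y=(a-b)/np.linalg.norm(a-b);x=np.array([y[1],-y[0]])
for t in (0,.15): # mm compliance: undeformed pin centre stands off by t more
    bore=b@x*x+c@y*y+x*(-.024+t/1e3)+y*(.026-t/1e3)
    print("bore",bore,"holder",((bore-O)@np.c_[HX,HY]*1e3).round(2))
r=R.from_rotvec(s["eef_rot"]).as_matrix();d=np.r_[bore-c,0]
print("yaw",np.degrees(np.arctan2(r[1,0],r[0,0])),"units",(r.T@d/.03).round(3))
```

```text
t 23.85 tcp [0.55715 0.01532 0.09347] holder [  8.36 -68.85] F [ 1.08 -4.87 -1.22] Fh [-0.27 -4.98] grip 19.03 88.5 tiltz [ 0.001  -0.0012 -1.    ] tool HX,HY units/mm [[0.00537, 0.0329], [0.0329, -0.00537]]
bore [0.55074965 0.04053138] holder [  8.97 -42.85]
bore [0.55092969 0.0404192 ] holder [  9.11 -43.01]
yaw 96.30747058958457 units [ 0.854 -0.114 -0.001]
```

The touch-derived bore (0.551, 0.0404) agrees with the camera's (0.5509, 0.0402) to within a millimetre. Backing off, lifting and going over the bore.

send_rows --motion '[[[10, -0.1, 0.02, 0, 0, 0, 0], [10, -0.16, 0.02, 0, 0, 0, 0], [10, 0, 0, -0.3, 0, 0, 0], [10, 0, 0, -0.4, 0, 0, 0], [10, 0, 0, -0.4, 0, 0, 0], [10, 0, 0, -0.2, 0, 0, 0], [10, 0.3, -0.04, 0, 0, 0, 0], [10, 0.3, -0.04, 0, 0, 0, 0], [10, 0.3, -0.04, 0, 0, 0, 0], [10, 0.18, -0.02, 0, 0, 0, 0], [10, 0, 0, 0, 0, 0, 0], [10, 0, 0, 0, 0, 0, 0]]]'

```text
t: 24.85
ee_pos: [0.5506, 0.0413, 0.1319]
eef_rot: [-2.093, -2.342, 0.001]
contact_force: [-0.1, -0.3, -1.4]
opening: 0.019
finger_force: 88.6
```

Run:
```python
from h import *
s=rep((9.25,-43.2,115))
cv2.imwrite('pics/s5.png',np.hstack([cv2.resize(snapshot('scene')[140:215,240:340],(400,300),interpolation=cv2.INTER_CUBIC),cv2.resize(snapshot('wrist')[150:300,150:350],(400,300),interpolation=cv2.INTER_CUBIC)]))
```

```text
t 24.85 tcp [0.55065 0.04133 0.13186] holder [  9.08 -42.06] F [-0.07 -0.34 -1.35] Fh [-0.16 -0.31] grip 19.03 88.6 tiltz [-9.e-04 -1.e-04 -1.e+00] tool HX,HY units/mm [[0.00529, 0.03291], [0.03291, -0.00529]]
to (9.25, -43.2, 115) units [-0.037  0.012  0.562]
```

View pics/s5.png

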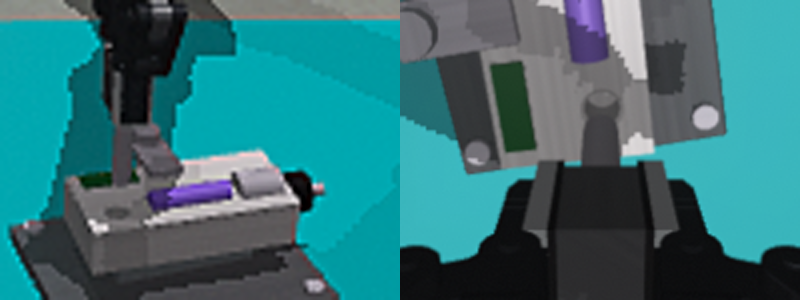

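The pin is directly over the bore: in the wrist half the shank tip is at (600,120) and the bore rim at (602,100). Correcting by 1 mm and descending.

send_rows --motion '[[[10, -0.037, 0.012, 0, 0, 0, 0], [10, 0, 0, 0.1, 0, 0, 0], [10, 0, 0, 0.15, 0, 0, 0], [10, 0, 0, 0.15, 0, 0, 0], [10, 0, 0, 0.1, 0, 0, 0], [10, 0, 0, 0, 0, 0, 0], [10, 0, 0, 0, 0, 0, 0]]]'

```text
t: 25.53
ee_pos: [0.5513, 0.0393, 0.1169]
eef_rot: [-2.095, -2.34, 0.001]
contact_force: [-0.2, -0.2, -1.6]
opening: 0.0187
finger_force: 88.6
```

```bash
python3 -c "
from h import *
rep((9.25,-43.2,90))"
```

```text
t 25.53 tcp [0.55131 0.03926 0.1169 ] holder [  9.16 -44.23] F [-0.18 -0.24 -1.63] Fh [-0.24 -0.18] grip 18.65 88.6 tiltz [-8.e-04 -2.e-04 -1.e+00] tool HX,HY units/mm [[0.00536, 0.0329], [0.0329, -0.00536]]
to (9.25, -43.2, 90) units [ 0.034 -0.002  0.897]
```

send_rows --motion '[[[10, 0.034, -0.002, 0, 0, 0, 0], [10, 0, 0, 0, 0, 0, 0], [10, 0, 0, 0, 0, 0, 0], [10, 0, 0, 0, 0, 0, 0]]]'

```text
t: 25.87
ee_pos: [0.5515, 0.0405, 0.1175]
eef_rot: [2.095, 2.341, 0.0]
contact_force: [1.2, 0.3, -1.3]
opening: 0.0191
finger_force: 88.6
```

```bash
python3 -c "
from h import *
rep((9.25,-43.2,90))"
```

```text
t 25.87 tcp [0.55152 0.04047 0.11749] holder [  9.69 -43.12] F [ 1.16  0.28 -1.32] Fh [ 1.19 -0.05] grip 19.14 88.6 tiltz [ 4.e-04  1.e-04 -1.e+00] tool HX,HY units/mm [[0.00535, 0.0329], [0.0329, -0.00535]]
to (9.25, -43.2, 90) units [-0.005 -0.015  0.916]
```

send_rows --motion '[[[10, -0.004, -0.013, 0.02, 0, 0, 0], [10, 0, 0, 0.033, 0, 0, 0], [10, 0, 0, 0.033, 0, 0, 0], [10, 0, 0, 0.033, 0, 0, 0], [10, 0, 0, 0.033, 0, 0, 0], [10, 0, 0, 0.033, 0, 0, 0], [10, 0, 0, 0.033, 0, 0, 0], [10, 0, 0, 0.033, 0, 0, 0], [10, 0, 0, 0.033, 0, 0, 0]]]'

```text
t: 26.62
ee_pos: [0.551, 0.0402, 0.1087]
eef_rot: [-2.095, -2.341, 0.0]
contact_force: [-0.4, 0.3, -1.7]
opening: 0.0188
finger_force: 88.6
```

```bash
python3 -c "
from h import *
rep((9.25,-43.2,90))"
```

```text
t 26.62 tcp [0.55102 0.04022 0.10867] holder [  9.14 -43.23] F [-0.38  0.27 -1.67] Fh [-0.3   0.37] grip 18.81 88.6 tiltz [-0. -0. -1.] tool HX,HY units/mm [[0.00535, 0.0329], [0.0329, -0.00535]]
to (9.25, -43.2, 90) units [0.002 0.003 0.622]
```

send_rows --motion '[[[10, 0, 0, 0.033, 0, 0, 0], [10, 0, 0, 0.033, 0, 0, 0], [10, 0, 0, 0.033, 0, 0, 0], [10, 0, 0, 0.033, 0, 0, 0], [10, 0, 0, 0.033, 0, 0, 0], [10, 0, 0, 0.033, 0, 0, 0]]]'

```text
t: 27.12
ee_pos: [0.551, 0.0402, 0.1028]
eef_rot: [2.095, 2.341, 0.0]
contact_force: [0.0, 0.4, -2.3]
opening: 0.0193
finger_force: 88.6
```

send_rows --motion '[[[10, 0, 0, 0.033, 0, 0, 0], [10, 0, 0, 0.033, 0, 0, 0], [10, 0, 0, 0.033, 0, 0, 0], [10, 0, 0, 0.033, 0, 0, 0], [10, 0, 0, 0.033, 0, 0, 0], [10, 0, 0, 0.033, 0, 0, 0], [10, 0, 0, 0.033, 0, 0, 0], [10, 0, 0, 0.033, 0, 0, 0]]]'

```text
t: 27.78
ee_pos: [0.5511, 0.0402, 0.0948]
eef_rot: [2.095, 2.341, 0.0]
contact_force: [0.2, -0.1, -1.2]
opening: 0.019
finger_force: 88.6
```

Entering without side load. Now the last 5 mm, slowly.

send_rows --motion '[[[10, 0, 0, 0.02, 0, 0, 0], [10, 0, 0, 0.02, 0, 0, 0], [10, 0, 0, 0.02, 0, 0, 0], [10, 0, 0, 0.02, 0, 0, 0], [10, 0, 0, 0.02, 0, 0, 0], [10, 0, 0, 0.02, 0, 0, 0], [10, 0, 0, 0, 0, 0, 0]]]'

```text
t: 28.37
ee_pos: [0.551, 0.0403, 0.0912]
eef_rot: [-2.095, -2.341, 0.0]
contact_force: [-0.4, -0.1, -2.5]
opening: 0.0193
finger_force: 88.6
```

send_rows --motion '[[[10, 0, 0, 0.01, 0, 0, 0], [10, 0, 0, 0.01, 0, 0, 0], [10, 0, 0, 0.01, 0, 0, 0], [10, 0, 0, 0, 0, 0, 0]]]'

```text
t: 28.7
ee_pos: [0.551, 0.0402, 0.0904]
eef_rot: [-2.095, -2.341, 0.0]
contact_force: [-0.5, -0.6, -1.1]
opening: 0.0188
finger_force: 88.6
```

send_rows --motion '[[[10, 0, 0, 0.01, 0, 0, 0], [10, 0, 0, 0.01, 0, 0, 0], [10, 0, 0, 0, 0, 0, 0]]]'

```text
t: 28.95
ee_pos: [0.551, 0.0402, 0.0898]
eef_rot: [2.095, 2.341, -0.0]
contact_force: [-0.4, 0.4, -2.0]
opening: 0.019
finger_force: 88.6
```

send_rows --motion '[[[10, 0, 0, 0.01, 0, 0, 0], [10, 0, 0, 0.01, 0, 0, 0], [10, 0, 0, 0, 0, 0, 0]]]'

```text
t: 29.2
ee_pos: [0.5511, 0.0402, 0.0896]
eef_rot: [-2.095, -2.341, -0.0]
contact_force: [-0.2, -1.3, 2.5]
opening: 0.0191
finger_force: 89.2
```

send_rows --motion '[[[10, 0, 0, 0.01, 0, 0, 0], [10, 0, 0, 0.01, 0, 0, 0], [10, 0, 0, 0, 0, 0, 0]]]'

```text
t: 29.45
ee_pos: [0.5512, 0.0402, 0.0893]
eef_rot: [-2.095, -2.341, -0.001]
contact_force: [-2.0, -1.4, 7.5]
opening: 0.019
finger_force: 89.9
```

The pin bottomed at TCP z 0.0896 (expected 0.0897), so it is fully home. Easing off and releasing.

send_rows --motion '[[[10, 0, 0, -0.03, 0, 0, 0], [18, 0, 0, 0, 0, 0, 0], [20, 0, 0, 0, 0, 0, 0], [24, 0, 0, 0, 0, 0, 0], [30, 0, 0, 0, 0, 0, 0], [38, 0, 0, 0, 0, 0, 0], [45, 0, 0, 0, 0, 0, 0], [45, 0, 0, 0, 0, 0, 0], [45, 0, 0, 0, 0, 0, 0]]]' --squeeze 20

```text
t: 30.2
ee_pos: [0.551, 0.0402, 0.0895]
eef_rot: [2.095, 2.341, -0.0]
contact_force: [0.9, -0.8, 0.2]
opening: 0.0452
finger_force: 0.0
```

send_rows --motion '[[[45, 0, 0, -0.2, 0, 0, 0], [45, 0, 0, -0.4, 0, 0, 0], [45, 0, 0, -0.5, 0, 0, 0], [45, 0, 0, -0.6, 0, 0, 0], [45, 0, 0, -0.6, 0, 0, 0], [45, 0, 0, -0.6, 0, 0, 0], [45, 0, 0, -0.5, 0, 0, 0], [45, 0, 0, -0.3, 0, 0, 0], [45, 0, 0, 0, 0, 0, 0], [45, 0, 0, 0, 0, 0, 0]]]'

```text
t: 31.03
ee_pos: [0.5512, 0.0404, 0.2011]
eef_rot: [2.095, 2.341, 0.002]
contact_force: [-0.0, 0.2, -0.5]
opening: 0.0451
finger_force: 0.0
```

Run:
```python
from h import *
s=rep()
cv2.imwrite('pics/s6.png',np.hstack([cv2.resize(snapshot('scene')[140:215,240:340],(400,300),interpolation=cv2.INTER_CUBIC),cv2.resize(snapshot('wrist'),(400,300))]))
```

```text
t 31.03 tcp [0.55115 0.0404  0.20115] holder [  9.32 -43.09] F [-0.05  0.19 -0.54] Fh [0.   0.19] grip 45.1 0.0 tiltz [ 1.2e-03  5.0e-04 -1.0e+00] tool HX,HY units/mm [[0.00535, 0.0329], [0.0329, -0.00535]]
```

View pics/s6.png

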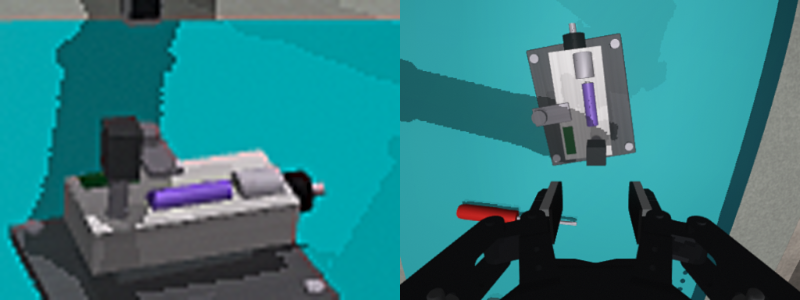

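The pin stands upright in the bore, with its head at (120,145) and shank at (120,195) in the scene half. The gripper is clear and free of load, so I'm handing the job in.

```bash
python3 -c "
from rig import *
print(close_job())"
```

```text
the job is handed in; nothing more can be done
None
```

The job is handed in: all three touches were made in order at about 4–5 N, and the largest pin was lowered fully home into the bore, let go and left standing upright, finishing at about 31 s.

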